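Start the tea timer for the sachet on the mat

ROBOT

A 6-joint arm with a two-finger parallel gripper is mounted at the origin on a cart in front of the work surface, level with it; the furniture and walls round the work are solid. World frame = base frame: x ahead of the robot, y to its left, z up, the work surface at z = 0. Lengths are in m, angles in rad, forces in N, time in s.
With the tool pointing down it reaches from about 0.375 to 0.975 m from the base axis. Payload 3.8 kg.
Tool frame: the origin (TCP) lies midway between the tips of the shut fingers; the grasp point (between the pads) lies 19 mm behind it; z points along the fingers, y is the line along which they close (so a half turn about z gives the same grasp; the last joint's range is limited). The gripper opens to 88 mm and grips with 3 to 60 N. Pads are 18 mm wide; open, the fingers measure 123 mm over their backs; the gripper's body (75 mm by 187 mm) begins 45 mm behind the grasp point.
Start: joints at [1.069, 0.264, 1.604, -0, 1.274, -0.037], TCP at [0.303, 0.603, 0.239] pointing down, gripper open.
Joint ranges: [-2.63, 2.63], [-0.94, 2.18], [0.31, 2.57], [-1.31, 4.45], [0, 2.66], [-2.55, 2.55]. Speed limits (rad/s): [2.57, 2.57, 3.14, 3.14, 3.14, 3.14].

INTERFACE

Orientations are given as a rotation vector (axis times angle).
In Python, from cell import manip, inverse_kinematics, cams, order gives the robot as it stands. Calls block until the motion is done:
- manip.move_pose(position, orientation): joint-space move of the TCP to a pose.
- manip.move_linear(position, rate=0.15, rot=None): straight line of the TCP; rot=None keeps the orientation; rate is the mean speed in m/s.
- manip.set_joints(angles): joint-space move.
- manip.set_gripper(opening, force=None): finger opening in m; force is the grip in N (None keeps the last); returns when the fingers have stopped.
- manip.dwell(seconds).
- inverse_kinematics(position, orientation): joint angles nearest the present ones, or None.
- manip.state(): the state.
- cams.capture(name): name is "side" or "top"; returns a dict with "image" (480x640x3 uint8, blue, green, red), "z_map" (480x640 float32, m along the optical axis (not along the pixel's ray), 0 where there is no reading), "intrinsics" (3x3 intrinsics, pixels), "k1" (the pictures are not rectified: a ray, as slopes to the right and down, at radius r is drawn at 1 + k1 r^2 times it, then the intrinsics apply), "position" and "orientation" of the camera in the world. Camera axes: x right, y down, z forward; pixel columns grow to the right and rows downward; lengths in m; the calibration is good to about 2 mm. A picture is of the moment at which its call begins.
A pose or a line that the arm cannot do raises manip.IKError and nothing moves.
- order.close_job(): hands the job in; it is judged then, once.
The state is a dict: "clock": time; "joint_pos": joint angles; "joint_velocities": joint speeds; "tau": joint torques, N m; "tool_pos": TCP position; "tcp_rot": TCP orientation; "contact_force": force on the tool from outside, world axes, zero at the start; "moment": the same for the moment, N m; "gripper_width": finger opening in m; "grasp_force": force on a finger pad.
Only numpy, scipy, OpenCV 4.12 (cv2) and the standard library are available. Lean on these libraries where they do the work, as an engineer would, in place of code of your own. Each camera call takes 0.05 s, during which the arm holds its last target. There are 200 camera calls.

TASK

Set the tea timer going for the sachet that lies on the grey felt mat: first press down the raised half of its white rocker switch to turn it on, then press the square key of that sachet's colour (yellow, blue or red) fully down so that it stays down, and last push the round green start key fully down with the fingers and keep it held there. Finish while still holding the green key down. Only press: leave the other two square keys up, press no key before its turn, and do not pick up or shift anything that stands around.

Things in the scene. Friction and masses are not known exactly. Their poses are not given: they have to be found in the camera images.
- timer: Tea timer: black box, aluminium top, 150 (x) x 270 (y) x 45 mm high, fixed, turned up to 0.3 rad. Origin: centre of underside; x away from robot, y left along its long side, z up. In its frame: white rocker switch at x +40, y +75; dark display at x +40, y -52; square keys at x -35, y +90, +30, -30 (yellow, blue, red in any order); round green start key at x -35, y -95.
- rocker (a joint): White rocker switch, 64 mm long (timer's y), 33 mm wide, pivot in its middle 50 mm above the worktop. 0 = off: its left half (+y, small green mark) is raised, sloping up 0.4 rad to 12 mm over the pivot; the right half lies level. 0.4 = on: left half pressed down level. It starts within 0.05 of off and stays where left; about 2 N at rocker_raised moves it.
- rocker_raised (a point): Point on the upper face of the rocker's left half, 22 mm from the pivot: the place to press down. It is about 59 mm above the worktop when off and 50 mm when on.
- start (a joint): Round green start key, 36 mm across. 0 = up, 0.006 m = fully down. A spring pushes it back up when let go; about 5 N holds it fully down.
- start_top (a point): Centre of the top face of the green start key, z up; lies 67 mm above the worktop when up, 61 mm when down; its round black housing, 52 mm across, ends at 57 mm.
- mat_center (a point): Centre of the square grey felt mat, 110 x 110 x 1 mm, lying flat on the worktop to the right of the timer; exactly one of the three tea sachets lies on it, within a few cm of its centre.
- mug: Green and white mug, 78 mm across, 101 high, loose bystander at the far left; origin at the centre of its underside.
- jug: White cream jug with handle, 67 x 103 x 85 mm, loose bystander behind the timer; origin at its underside.
- ramekin: Small white ramekin, 67 mm across, 39 high, loose bystander left of the timer; origin at its underside.
- cup: White cup without handle, 80 mm across, 68 high, loose bystander left of the timer; origin at its underside.
- key_yellow (a joint): Square yellow key, 30 x 30 mm, one of three on the timer. 0 = up, 0.006 m = fully down. About 3 N pushes it down and it then stays down (no spring).
- key_yellow_top (a point): Centre of the top face of the square yellow key, z up; 59 mm above the worktop when up, 53 mm when down.
- sachet_yellow: Tea sachet, plain yellow, 58 x 68 x 10 mm, lying flat and loose: on the grey felt mat, or elsewhere on the worktop right of it. Origin at the centre of its underside.
- key_blue (a joint): Square blue key, 30 x 30 mm, one of three on the timer. 0 = up, 0.006 m = fully down. About 3 N pushes it down and it then stays down (no spring).
- key_blue_top (a point): Centre of the top face of the square blue key, z up; 59 mm above the worktop when up, 53 mm when down.
- sachet_blue: Tea sachet, plain blue, 58 x 68 x 10 mm, lying flat and loose: on the grey felt mat, or elsewhere on the worktop right of it. Origin at the centre of its underside.
- key_red (a joint): Square red key, 30 x 30 mm, one of three on the timer. 0 = up, 0.006 m = fully down. About 3 N pushes it down and it then stays down (no spring).
- key_red_top (a point): Centre of the top face of the square red key, z up; 59 mm above the worktop when up, 53 mm when down.
- sachet_red: Tea sachet, red-edged, with a cream picture in the middle, 58 x 68 x 10 mm, lying flat and loose: on the grey felt mat, or elsewhere on the worktop right of it. Origin at the centre of its underside.
Not all that is in view belongs to the job. Leave any purple or turquoise look-alike of the sachet_red alone.

How it is judged:
By the outcome, as a careful person would: the job done as asked, in the order asked, and still so for the second after the job is handed in, while the arm keeps its last pose, push and grip.
It also fails if it takes over 38 s, if anything falls off the work surface, if the arm or the gripper's body presses on something with over 40 N, if the wrist force passes 120 N, or if a joint passes its speed limit or range.

## Working session

There is one attempt and no reset: what is moved stays moved. The work goes in short steps, each a Python script; the robot and the scene stay as the last script left them, time stands still between calls to the robot, and variables do not carry over. Pictures are saved under pics/ and viewed, at most 10 in all, crops included, and the job is handed in when it is done.

```bash
mkdir -p pics; cat > h.py <<'E'
import numpy as np, cv2, pickle
from scipy.spatial.transform import Rotation as R
def load(n): return pickle.load(open(n+'.pkl','rb'))
def ray(c,u,v):
    K=np.array(c['intrinsics'],float)
    p=cv2.undistortPoints(np.array([[[u,v]]],float),K,np.array([c['k1'],0,0,0,0],float))[0,0]
    o=np.array(c['orientation'],float); 
    M=o if o.shape==(3,3) else R.from_rotvec(o).as_matrix()
    return np.array(c['position'],float), M@np.array([p[0],p[1],1.]), M
def at_z(c,u,v,z):
    p,d,_=ray(c,u,v); return p+d*(z-p[2])/d[2]
def at_depth(c,u,v,r=2):
    p,d,_=ray(c,u,v); z=c['z_map'][int(v)-r:int(v)+r+1,int(u)-r:int(u)+r+1]; return p+d*np.median(z[z>0])
E
python3 - <<'E'
from cell import cams,manip
import cv2,pickle
for n in('top','side'):
    c=cams.capture(n); pickle.dump(c,open(n+'.pkl','wb')); cv2.imwrite(f'pics/{n}0.png',c['image']); print(c['position'],c['orientation'],c['k1'],c['intrinsics'])
s=manip.state();print(s['clock'],s['tcp_rot'],s['gripper_width'])
E
```

```text
[0.17810082 0.07375412 1.42395683] [-1.72086641  2.40096002 -0.35652944] -0.14648352743070117 [[588.89819157   0.         318.93063894]
 [  0.         588.89819157 242.76642824]
 [  0.           0.           1.        ]]
[0.5060205  1.11264977 0.7246403 ] [-0.07509085  2.68775344 -1.58612891] -0.08714669897499877 [[439.25669797   0.         316.7596222 ]
 [  0.         439.25669797 236.83265768]
 [  0.           0.           1.        ]]
0.1 [-7.23448869e-01 -3.05661421e+00  2.96866056e-03] 0.08786323631304943
```

View pics/top0.png

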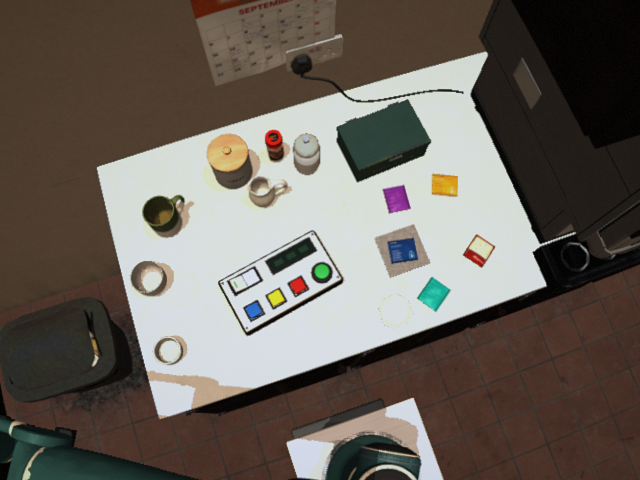

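View pics/side0.png

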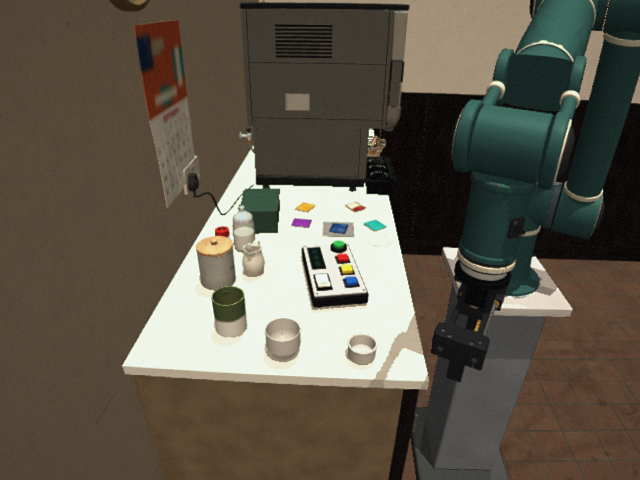

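The top view shows the timer with blue (254,310), yellow (276,298) and red (297,285) keys, the green start key (321,272) and the rocker (245,282). Sachets: blue (402,250), yellow (445,185), red (479,250), purple (396,199) and turquoise (433,294). Only the blue one lies on the grey mat. I'll confirm that in an enlarged crop.

```bash
python3 - <<'E'
from h import *
c=load('top'); im=c['image'][220:345,210:440]
cv2.imwrite('pics/crop1.png',cv2.resize(im,None,fx=3.4,fy=3.4,interpolation=cv2.INTER_CUBIC))
hsv=cv2.cvtColor(c['image'],cv2.COLOR_BGR2HSV)
def blob(lo,hi,u,v,r=13):
    m=cv2.inRange(hsv,lo,hi); m2=m*0; m2[v-r:v+r,u-r:u+r]=m[v-r:v+r,u-r:u+r]
    M=cv2.moments(m2,True); return M['m10']/M['m00'],M['m01']/M['m00'],M['m00']
P={}
for n,lo,hi,u,v,z in(('blue',(95,100,60),(125,255,255),254,310,.059),('yellow',(20,100,100),(35,255,255),276,298,.059),('red',(0,120,80),(10,255,255),297,285,.059),('green',(45,100,80),(85,255,255),321,272,.067)):
    b=blob(lo,hi,u,v); P[n]=at_z(c,b[0],b[1],z); print(n,np.round(b,1),P[n].round(4),at_depth(c,b[0],b[1]).round(4))
A=np.array([[-.035,.09],[-.035,.03],[-.035,-.03],[-.035,-.095]]);B=np.array([P[k][:2] for k in('blue','yellow','red','green')])
a,b=A.mean(0),B.mean(0); H=(A-a).T@(B-b); th=np.arctan2(H[0,1]-H[1,0],H[0,0]+H[1,1])
Q=np.array([[np.cos(th),-np.sin(th)],[np.sin(th),np.cos(th)]]); t=b-Q@a
print('th',th,'org',t,'res',(A@Q.T+t-B).round(4)); 
for q in((.04,.075),(.04,.097)):print(Q@q+t)
print('rocker px',at_z(c,245,282,.05), 'mat',at_z(c,402,250,.005))
np.save('fit.npy',np.r_[th,t])
E
```

```text
blue [253.2 309.9 171. ] [0.4583 0.1355 0.059 ] [0.4587 0.1356 0.057 ]
yellow [275.6 297.5 181. ] [0.4696 0.0765 0.059 ] [0.4696 0.0765 0.059 ]
red [297.7 285.3 173. ] [0.4809 0.018  0.059 ] [0.4806 0.018  0.0603]
green [321.4 271.  186. ] [ 0.4941 -0.0459  0.067 ] [ 0.4938 -0.0458  0.0683]
th 0.1945988349487891 org [0.50984968 0.05399561] res [[-0.0002  0.    ]
 [ 0.0001  0.0002]
 [ 0.0004 -0.0002]
 [-0.0002 -0.0001]]
[0.53459172 0.13531493]
[0.53033751 0.15689968]
rocker px [0.53096393 0.13469399 0.05      ] mat [ 0.4948119  -0.26087014  0.005     ]
```

View pics/crop1.png

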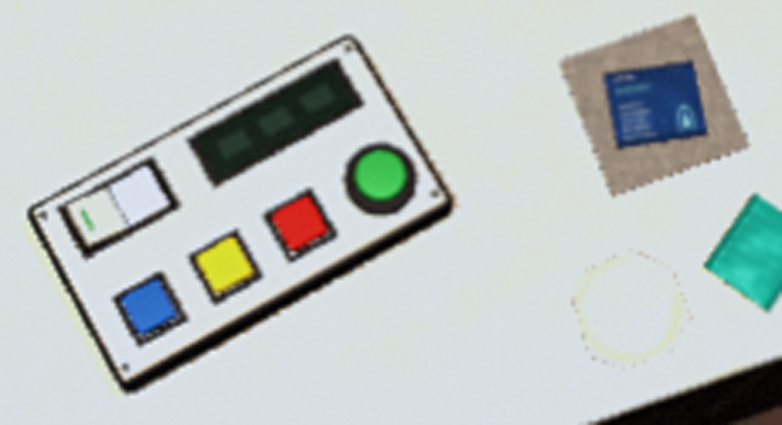

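Confirmed: the blue sachet is on the mat, so it's the blue key. The four key centres fit the given layout within 0.4 mm. The rocker's left half with the green mark is at crop (90,215). Rocker first.

```bash
cat > press.py <<'E'
from h import *
from cell import manip
th,tx,ty=np.load('fit.npy'); c,s=np.cos(th),np.sin(th)
W=lambda x,y,z: np.array([tx+c*x-s*y,ty+s*x+c*y,z])
y=np.array([c,s,0]); zt=np.array([0,0,-1.]); ROT=R.from_matrix(np.c_[np.cross(y,zt),y,zt]).as_rotvec()
fz=lambda: manip.state()['contact_force'][2]
def press(x,yy,zc,zmin,fstop):
    "approach above, then step down until the push passes fstop; returns the contact trace"
    manip.move_linear(W(x,yy,zc+.008)); manip.dwell(.2); f0=fz(); z=zc+.002; tr=[]
    while z>=zmin:
        manip.move_linear(W(x,yy,z),rate=.03); manip.dwell(.05); f=fz()-f0; tr.append((round(z*1e3,1),round(manip.state()['tool_pos'][2]*1e3,1),round(f,1)))
        if f>fstop: break
        z-=.001
    print('f0',round(f0,2),tr,'clock',manip.state()['clock'])
E
python3 - <<'E'
from press import *
manip.set_gripper(0.0,20)
manip.move_pose(W(.04,.097,.11),ROT); print(manip.state()['clock'],manip.state()['gripper_width'])
press(.04,.097,.061,.046,9)
manip.move_linear(W(.04,.097,.10)); print(manip.state()['clock'])
from cell import cams
k=cams.capture('side'); pickle.dump(k,open('side1.pkl','wb'))
cv2.imwrite('pics/side1.png',cv2.resize(k['image'][220:320,280:400],None,fx=5,fy=5,interpolation=cv2.INTER_CUBIC))
E
```

```text
3.275 0.0003462504444723643
f0 0.2 [(63.0, np.float64(62.9), np.float64(-0.2)), (62.0, np.float64(62.0), np.float64(-0.4)), (61.0, np.float64(61.1), np.float64(0.6)), (60.0, np.float64(60.1), np.float64(1.0)), (59.0, np.float64(59.0), np.float64(0.8)), (58.0, np.float64(57.9), np.float64(0.1)), (57.0, np.float64(56.9), np.float64(1.6)), (56.0, np.float64(55.9), np.float64(0.1)), (55.0, np.float64(54.9), np.float64(0.8)), (54.0, np.float64(53.9), np.float64(-0.1)), (53.0, np.float64(52.9), np.float64(0.4)), (52.0, np.float64(51.9), np.float64(-0.0)), (51.0, np.float64(50.9), np.float64(0.6)), (50.0, np.float64(50.4), np.float64(3.7)), (49.0, np.float64(50.3), np.float64(10.5))] clock 8.5
8.9917
```

View pics/side1.png

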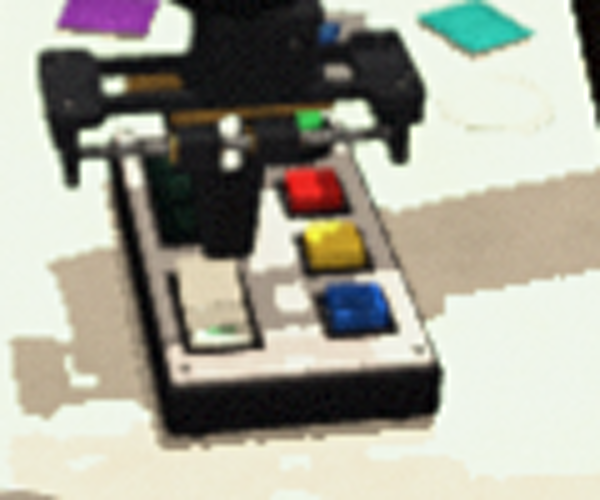

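The rocker, at crop (210,300), now lies level on its left half. It hit a hard stop at 50.3 mm, as expected when on. All three square keys are still up. Next the blue key.

```bash
python3 - <<'E'
from press import *
manip.move_linear(W(-.035,.09,.085))
press(-.035,.09,.060,.049,12)
manip.move_linear(W(-.035,.09,.10)); manip.move_linear(W(-.035,-.02,.10),rate=.2)
from cell import cams
k=cams.capture('side'); print(manip.state()['clock'])
cv2.imwrite('pics/side2.png',cv2.resize(k['image'][220:320,280:400],None,fx=5,fy=5,interpolation=cv2.INTER_CUBIC))
E
```

```text
f0 1.3 [(62.0, np.float64(61.9), np.float64(-1.5)), (61.0, np.float64(61.0), np.float64(-1.5)), (60.0, np.float64(60.0), np.float64(-1.3)), (59.0, np.float64(59.1), np.float64(-1.0)), (58.0, np.float64(58.1), np.float64(1.0)), (57.0, np.float64(57.0), np.float64(0.3)), (56.0, np.float64(56.0), np.float64(0.8)), (55.0, np.float64(54.9), np.float64(-0.2)), (54.0, np.float64(54.0), np.float64(0.4)), (53.0, np.float64(53.4), np.float64(3.2)), (52.0, np.float64(53.3), np.float64(12.5))] clock 13.5667
14.7833
```

View pics/side2.png

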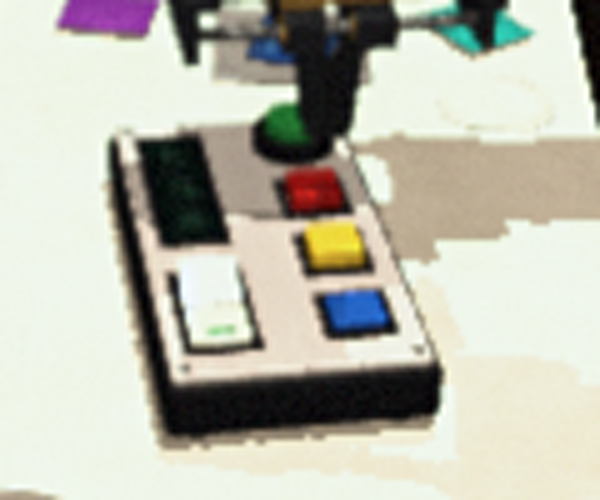

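The blue key at crop (357,310) is down, stopped at 53.3 mm. Yellow and red are still up, and the rocker is still on. Now the green key.

```bash
python3 - <<'E'
from press import *
manip.move_linear(W(-.035,-.095,.095))
press(-.035,-.095,.068,.057,16)
manip.dwell(.8); s=manip.state(); print(s['tool_pos'],s['contact_force'],s['clock'],W(-.035,-.095,0))
from cell import cams
k=cams.capture('side')
cv2.imwrite('pics/side3.png',cv2.resize(k['image'][220:320,280:400],None,fx=5,fy=5,interpolation=cv2.INTER_CUBIC))
E
```

```text
f0 0.56 [(70.0, np.float64(69.9), np.float64(-0.0)), (69.0, np.float64(69.0), np.float64(-0.7)), (68.0, np.float64(68.0), np.float64(-0.3)), (67.0, np.float64(67.2), np.float64(0.4)), (66.0, np.float64(66.1), np.float64(1.8)), (65.0, np.float64(65.1), np.float64(1.7)), (64.0, np.float64(64.1), np.float64(2.0)), (63.0, np.float64(63.1), np.float64(3.9)), (62.0, np.float64(62.1), np.float64(4.6)), (61.0, np.float64(61.4), np.float64(6.6)), (60.0, np.float64(61.3), np.float64(13.1)), (59.0, np.float64(61.2), np.float64(20.0))] clock 19.6083
[ 0.49418353 -0.04602399  0.06114776] [-5.29336021  1.40385084 20.52164212] 20.4083 [ 0.49388072 -0.04597935  0.        ]
```

View pics/side3.png

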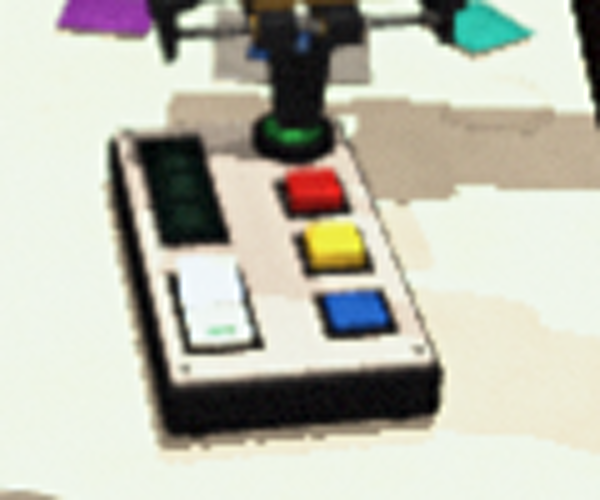

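The fingers hold the green key at crop (293,130) fully down, at 61.1 mm with about 20 N. The rocker is on, blue is down, and red and yellow are up.

```bash
python3 -c "
from cell import order; print(order.close_job())"
```

```text
the job is handed in; nothing more can be done
None
```

I handed in the job at about 20 s on the robot clock: rocker on, blue key down to match the blue sachet on the mat, and the green start key held fully down at about 20 N, with red and yellow still up; no verdict was returned.

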